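# Select the square wave on a waveform selector box

### The job

On the waveform selector box, push the upright tab of the dial from its side, without pinching it, until the tab clicks in pointing at the label plate with the square wave. Only then press the push button on the box all the way down, and let it come back up. Leave the screwdriver, the steel adapter and the parts tray where they are.

Things in the scene. Friction and masses are not known exactly. Their poses are not given: they have to be found in the camera images.
- box: Light grey-beige instrument box, 250 x 250 mm and 50 mm high, fixed to the bench. Origin: centre of its underside, on the bench, straight below the dial's axis. Its x axis points from the button side (nearer the robot) to the side of the label arc; z up.
- dial (a joint): Dial angle in rad, positive counter-clockwise from above, 0 with the tab along the box's x axis. Spring detents at -1.396, -0.698, 0, 0.698, 1.396 (every 40 degrees), end stops at -1.48 and 1.48. Starts at about 0, which has no plate. About 3 N at the tab carries it over into the next detent, where it centres itself and stays; let go less than half way, it springs back.
- dial_axis (a point): Point on the dial's axis at the dial's top, 64 mm above the bench. The dial is a dark disc, 110 mm across and 14 mm thick, on the box top; an aluminium cap in its middle, 32 mm across, rises 6 mm above it.
- tab_top (a point): Middle of the tab's top edge, 100 mm above the bench and 53 mm from the dial's axis. The tab is a grey upright fin on the dial, 44 mm long radially (31 to 75 mm from the axis), 12 mm thick and 36 mm high (64 to 100 mm above the bench). It turns with the dial; its flat sides are what to push.
- tab_left: The half of the tab on its counter-clockwise side (6 mm thick, welded to the other half): push here to turn the dial clockwise (to lower angles). Origin on the dial's axis at the box top, x axis along the tab.
- tab_right: The half of the tab on its clockwise side (6 mm thick, welded to the other half): push here to turn the dial counter-clockwise (to higher angles). Origin on the dial's axis at the box top, x axis along the tab.
- pointer (a point): Point the tab points at: 94 mm from the dial's axis in the tab's direction, at the height of the box top; it lies over a plate's centre when the dial points at that plate.
- plate_sine: Round white label plate, 46 mm across and 3 mm thick, fixed on the selector box, with a dark raised drawing, 30 mm wide, of one period of a smooth sine curve; upright seen from the button's side. Origin: centre of its underside, 50 mm above the bench, 94 mm from the dial's axis, 40 or 80 degrees to either side of the box's x axis; which plate is at which place changes.
- plate_square: TARGET. Round white label plate, 46 mm across and 3 mm thick, fixed on the selector box, with a dark raised drawing, 30 mm wide, of a square wave: two flat-topped rectangular pulses with upright sides; upright seen from the button's side. Origin: centre of its underside, 50 mm above the bench, 94 mm from the dial's axis, 40 or 80 degrees to either side of the box's x axis; which plate is at which place changes.
- plate_triangle: Round white label plate, 46 mm across and 3 mm thick, fixed on the selector box, with a dark raised drawing, 30 mm wide, of a triangle wave: two symmetric peaks; upright seen from the button's side. Origin: centre of its underside, 50 mm above the bench, 94 mm from the dial's axis, 40 or 80 degrees to either side of the box's x axis; which plate is at which place changes.
- plate_ramp: Round white label plate, 46 mm across and 3 mm thick, fixed on the selector box, with a dark raised drawing, 30 mm wide, of a sawtooth: two slanting rises, each followed by an upright drop; upright seen from the button's side. Origin: centre of its underside, 50 mm above the bench, 94 mm from the dial's axis, 40 or 80 degrees to either side of the box's x axis; which plate is at which place changes.
- button (a joint): Travel of the push button in m: 0 up, 0.006 fully down; sprung, fully down takes 5 N, and it comes back up by itself.
- button_top (a point): Centre of the top face (72 mm above the bench) of the round grey push button, 28 mm across, in a dark housing on the box top, 90 mm from the dial's axis on the side opposite the label arc; it is pushed straight down.
- screwdriver: Small loose screwdriver, 150 mm long, lying on the bench beside the box (bystander). Origin: the middle of its length at its underside.
- adapter: Loose upright steel connector adapter, 22 mm across, 42 mm high, standing on the bench (bystander). Origin: centre of its underside.
- parts_tray: Loose small grey open tray, 90 x 70 x 30 mm, on the bench (bystander). Origin: centre of its underside.

How it is judged:
By the outcome, as a careful person would: the job done as asked, in the order asked, and still so for the second after the job is handed in, with the robot touching nothing.
It also fails if it takes over 43 s, if anything falls off the work surface, if the arm or the gripper's body presses on something with over 40 N, if the wrist force passes 120 N, or if a joint passes its speed limit or range.

### The arm

A 6-joint arm with a two-finger parallel gripper is mounted at the origin on the work surface. World frame = base frame: x ahead of the robot, y to its left, z up, the work surface at z = 0. Lengths are in mm, angles in rad, forces in N, time in s.
With the tool pointing down it reaches from about 275 to 750 mm from the base axis. Payload 10.2 kg.
Tool frame: the origin (TCP) lies on the front face of the gripper's body, between the roots of the fingers; the fingertips stand 73 mm ahead of it and the grasp point (between the pads) lies ctrl.grip_depth ahead of it (ctrl.grip_depth is the distance from the TCP to the grasp point, in mm); z points along the fingers, y is the direction in which the jaws open and shut (so a half turn about z gives the same grasp; the last joint's range is limited). The gripper opens to 85 mm and grips with 20 to 120 N. Pads are 22 mm wide; open, the fingers measure 114 mm over their backs; the gripper's body (76 mm by 85 mm) begins 54 mm behind the grasp point. The pads swing forward as they close: fully open they stand 13 mm farther back than shut.
Start: joints at [0.904, 0.313, 1.498, -0, 1.331, -0.223], TCP at [225.435, 474.142, 303.894] pointing down, gripper open.
Joint ranges: [-2.94, 2.94], [-0.97, 2.17], [0.19, 2.56], [-1.23, 4.37], [0.02, 3.11], [-2.88, 2.88]. Speed limits (rad/s): [2.39, 2.39, 3.01, 3.14, 3.14, 3.14].

### API

Orientations are given as a unit quaternion [w, x, y, z].
In Python, from rig import readout, capture, ctrl, nets gives the robot as it stands. The module is installed in compiled form; this text tells all that it offers.
- The arm moves only by the tool apply_moves, never from a script. Its argument "targets" is a list of rows, each a list of 4 numbers: the shift along the tool's x, y, z in cm, then the turn about the tool's z in degrees. A call has 1 to 8 rows; each row shifts and turns the commanded pose from where the row before left it, along the tool's axes as they then stand; what a row does not reach is not made up. A row lasts 1/10 s, in which the tool goes at most 50 mm and 8.59 degrees, less where a joint would pass 70% of its speed; a pose out of reach is approached as far as the arm can. A call with a gripper value outside its range is refused whole. "grip" is the finger opening in cm, from 0 to 8.54, set as the call begins (left out, the last holds). The fingers move at their own pace and stop on an object; "force" is the grip in N (left out, the last holds). Time passes only in rows, so rows that do not move let the fingers close. It gives the time, the measured TCP pose, the force and the opening at its end, in the units of the state.
- readout.sense(): the state, without advancing time (a new reading comes with each control period).
- capture(name): name is "scene" or "top"; returns a dict with "img" (400x640x3 uint8, red, green, blue), "fov_y" (degrees; the focal length in pixels is half the picture's height over the tangent of half this angle, whatever the lens; pixels are square), "cx", "cy" (the principal point, pixels), "eye" and "rotation" of the camera in the world. Camera axes: x right, y down, z forward; pixel columns grow to the right and rows downward; lengths in mm; the calibration is good to about 2 mm. A picture is of the moment at which its call begins. There is no depth.
- ctrl.finish_job(): hands the job in, once; it reports no verdict.
Trained networks look in the newest picture that a camera, given by its name, has taken for a name from the list of things; names that differ only in an ending like _2 or _b are one class to them, and where a whole thing is asked for, a point or a joint stands for the part that bears it (a point fixed in the world has none). Each returns a list of dicts, best first, with "score" (0 to 1); they miss things now and then, are a little off and sometimes report something else, mostly with a low value. They report only what shows in the picture. A call takes as long as a camera call.
- nets.boxes_of(camera, target): "location" ([column, row] as shares, 0 to 1, of the picture: columns of its width, rows of its height, amid what is visible of it).
The state is a dict: "time_s": time; "joints": joint angles; "dq": joint speeds; "tau": joint torques, N m; "eef_pos": TCP position; "ee_rot": TCP orientation; "force": force on the tool from outside, world axes, zero at the start; "wrist_torque": the same for the moment, N m; "grip_width": opening from 0.0 (shut) to 1.0 (fully open).
Only numpy, scipy, OpenCV 4.12 (cv2) and the standard library are available. Lean on these libraries where they do the work, as an engineer would, in place of code of your own. Each camera call takes 0.05 s, during which the arm holds its last target.

## Working session

There is one attempt and no reset: what is moved stays moved. The work goes in short steps, Python scripts to look and compute and a tool call to move; the robot and the scene stay as the last step left them, time stands still between calls to the robot, and variables do not carry over. Pictures are saved under pics/ and viewed, and the job is handed in when it is done.

Besides the shell and the picture viewer there is one more tool, called after "Emit:" as name(argument=value, ...), one argument or row to a line, values as JSON. apply_moves: Moves the arm, as the interface text tells. Its arguments: {"type":"object","properties":{"targets":{"type":"array"},"grip":{"type":"number"},"force":{"type":"number"}},"required":["targets"]}

```bash
mkdir -p pics; cat > h.py <<'E'
import numpy as np, cv2
from rig import readout, capture, ctrl, nets
def K(c):
    h,w=c["img"].shape[:2]; f=h/2/np.tan(np.radians(c["fov_y"])/2); return f
def ray(c,u,v):
    f=K(c); d=np.array([(u-c["cx"])/f,(v-c["cy"])/f,1.]); d=np.array(c["rotation"])@d
    return np.array(c["eye"]),d/np.linalg.norm(d)
def onz(c,u,v,z):
    e,d=ray(c,u,v); return e+d*(z-e[2])/d[2]
def proj(c,p):
    q=np.array(c["rotation"]).T@(np.array(p)-np.array(c["eye"])); f=K(c); return np.array([c["cx"]+f*q[0]/q[2],c["cy"]+f*q[1]/q[2]])
def tri(rs):
    A=0;b=0
    for e,d in rs:
        P=np.eye(3)-np.outer(d,d);A=A+P;b=b+P@e
    return np.linalg.solve(A,b)
def save(c,n): cv2.imwrite("pics/"+n+".png",c["img"][:,:,::-1])
E
python3 - <<'E'
from h import *
np.set_printoptions(precision=1,suppress=True)
print(readout.sense(), ctrl.grip_depth)
C={n:capture(n) for n in("scene","top")}
for n,c in C.items():
    save(c,n+"0"); print(n,c["eye"],c["rotation"],c["fov_y"],c["cx"],c["cy"])
things="dial_axis tab_top plate_sine plate_square plate_triangle plate_ramp button_top screwdriver adapter parts_tray".split()
for t in things:
    for n in C:
        r=nets.boxes_of(n,t); print(t,n,[(np.round(np.array(x["location"])*[640,400],0).tolist(),round(x["score"],2)) for x in r[:3]])
E
```

```text
{'time_s': 0.0, 'joints': array([ 0.9,  0.3,  1.5,  0. ,  1.3, -0.2]), 'dq': array([-0.,  0.,  0.,  0., -0., -0.]), 'tau': array([  0. , -41.2, -26. ,  -0. ,   0. ,  -0. ]), 'eef_pos': array([225.3, 474. , 303.3]), 'ee_rot': array([-0. ,  0.2,  1. , -0. ]), 'force': array([-0.2, -0.8,  0.8]), 'wrist_torque': array([-0.,  0.,  0.]), 'grip_width': 0.9990800634921573} 53.900000000000006
scene [ 902.6 -557.3  608.1] [-0.4  0.9  0.2 -0.1] 51.928847057518354 318.9595322031578 204.7990221818838
top [464.    7.6 866.5] [ 0.1 -0.7  0.7 -0. ] 55.11752336347339 313.2758203333261 202.99261867200727
dial_axis scene [([281.0, 273.0], 0.92)]
dial_axis top [([379.0, 205.0], 0.91), ([339.0, 207.0], 0.43)]
tab_top scene [([287.0, 256.0], 0.93)]
tab_top top [([379.0, 196.0], 0.63)]
plate_sine scene [([326.0, 238.0], 0.55)]
plate_sine top [([340.0, 175.0], 0.77)]
plate_square scene [([282.0, 299.0], 0.8), ([299.0, 363.0], 0.16)]
plate_square top [([419.0, 177.0], 0.78), ([336.0, 208.0], 0.31)]
plate_triangle scene []
plate_triangle top [([394.0, 157.0], 0.73)]
plate_ramp scene [([305.0, 225.0], 0.77)]
plate_ramp top [([335.0, 206.0], 0.55)]
button_top scene [([239.0, 246.0], 0.55)]
button_top top [([396.0, 236.0], 0.45)]
screwdriver scene [([295.0, 207.0], 0.92), ([282.0, 273.0], 0.51)]
screwdriver top [([294.0, 240.0], 0.81)]
adapter scene [([298.0, 365.0], 0.67)]
adapter top []
parts_tray scene [([214.0, 357.0], 0.73)]
parts_tray top [([474.0, 205.0], 0.58)]
```

```bash
python3 - <<'E'
import cv2
for n,(x0,y0,x1,y1) in {"scene0":(180,180,380,400),"top0":(260,120,500,280)}.items():
    i=cv2.imread(f"pics/{n}.png")[y0:y1,x0:x1]; s=min(800/i.shape[1],600/i.shape[0]); cv2.imwrite(f"pics/{n}z.png",cv2.resize(i,None,fx=s,fy=s,interpolation=cv2.INTER_CUBIC)); print(n,s)
E
```

```text
scene0 2.727272727272727
top0 3.3333333333333335
```

View pics/top0.png

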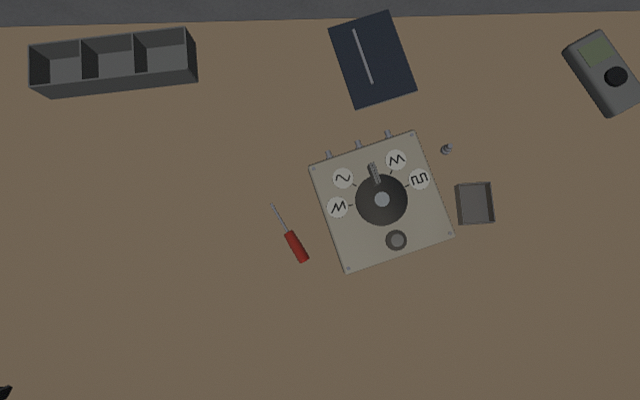

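View pics/scene0.png

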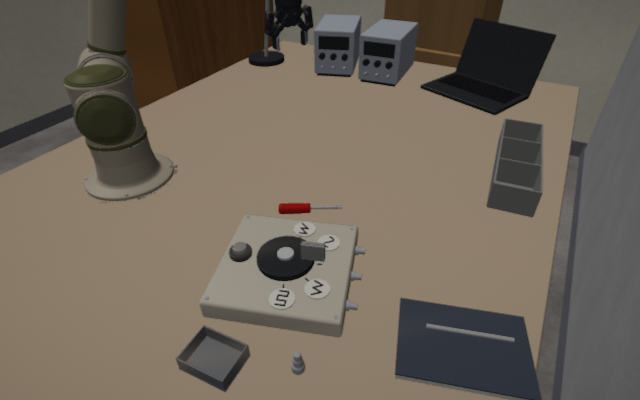

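```bash
ls pics
```

```text
scene0.png
scene0z.png
top0.png
top0z.png
```

View pics/top0z.png

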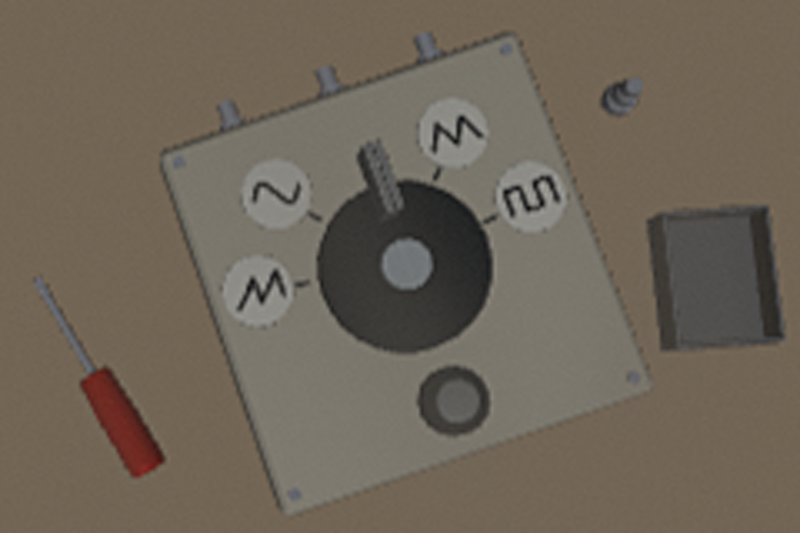

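View pics/scene0z.png

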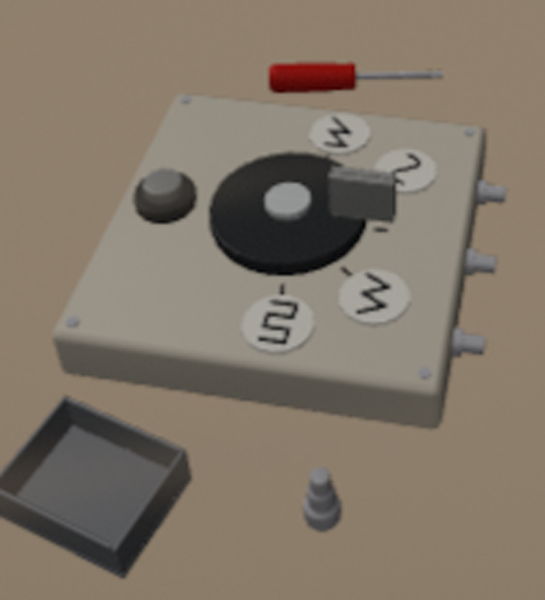

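```bash
cat > /tmp/p.py <<'E'
s=open('h.py').read()
s=s.replace('import numpy as np, cv2','import numpy as np, cv2\nfrom scipy.spatial.transform import Rotation as R_').replace('np.array(c["rotation"])','rot(c)')
s=s.replace('def K(c)','def rot(c):\n    q=np.array(c["rotation"]); return R_.from_quat(q[[1,2,3,0]]).as_matrix() if q.size==4 else q\ndef K(c)',1)
open('h.py','w').write(s)
E
python3 /tmp/p.py
python3 - <<'E'
from h import *
from scipy.optimize import least_squares
np.set_printoptions(precision=1,suppress=True)
C={n:capture(n) for n in("scene","top")}
for c in C.values(): print(np.array(c["rotation"]).size,c["eye"]); print(rot(c)[:,2])
top=dict(ramp=(257,292),sine=(276,194),tri=(453,132),sq=(531,196),cap=(407,264),but=(458,400),c_lf=(180,161),c_rf=(506,48),c_rn=(633,378),c_ln=(293,495))
sc=dict(ramp=(340,133),sine=(405,170),tri=(374,297),sq=(278,324),cap=(287,201),but=(163,183),c_lf=(469,132),c_rf=(425,373),c_rn=(72,321),c_ln=(185,100))
T={k:np.array(v)/3.33333+[260,120] for k,v in top.items()}
S={k:np.array(v)/2.72727+[180,180] for k,v in sc.items()}
d=np.radians
L={}
for n,a in dict(ramp=80,sine=40,tri=-40,sq=-80).items(): L[n]=[94*np.cos(d(a)),94*np.sin(d(a)),53]
L["cap"]=[0,0,70];L["but"]=[-90,0,72]
P={k:tri([ray(C["top"],*T[k]),ray(C["scene"],*S[k])]) for k in T}
for k in P: print(k,P[k])
def W(p,k):
    x,y,a=p[:3];l=np.array(L[k]);return np.array([x+np.cos(a)*l[0]-np.sin(a)*l[1],y+np.sin(a)*l[0]+np.cos(a)*l[1],l[2]])
def res(p,cams=("top","scene")):
    r=[]
    for k in L:
        if "top" in cams:r+=list(proj(C["top"],W(p,k))-T[k])
        if "scene" in cams:r+=list(proj(C["scene"],W(p,k))-S[k])
    return np.array(r)
p0=[P["cap"][0],P["cap"][1],np.arctan2(*(P["cap"]-P["but"])[[1,0]])]
for cams in(("top","scene"),("top",),("scene",)):
    o=least_squares(res,p0,args=(cams,)); print(cams,o.x[:2],np.degrees(o.x[2]),np.abs(o.fun).max(),o.fun)
o=least_squares(res,p0); p=o.x; np.save("box.npy",p)
for n,v in dict(tab=[53,0,100],tabroot=[53,0,64]).items():
    L[n]=v; print(n,W(p,n),proj(C["top"],W(p,n)),proj(C["scene"],W(p,n)))
for n,z in dict(adapter=21,parts_tray=15,screwdriver=10).items():
    for cm in C:
        for x in nets.boxes_of(cm,n)[:2]: print(n,cm,onz(C[cm],*(np.array(x["location"])*[640,400]),z),x["score"])
print("adapt pix", onz(C["top"],620/3.333+260,100/3.333+120,0))
E
```

```text
4 [ 902.6 -557.3  608.1]
[-0.4  0.7 -0.6]
4 [464.    7.6 866.5]
[ 0.1  0.  -1. ]
ramp [556.3 -13.3  50.2]
sine [619.7 -26.5  50.8]
tri [ 659.  -141.6   50.9]
sq [ 616.6 -189.9   50.9]
cap [ 571.1 -107.4   66.3]
but [ 486.1 -135.9   68.5]
c_lf [642.2  35.4  49.6]
c_rf [ 714.8 -177.9   50. ]
c_rn [ 499.6 -249.6   49.3]
c_ln [427.  -34.9  47.9]
('top', 'scene') [ 571.7 -107.7] 18.831158606193075 1.1955300431986302 [ 0.3 -1.2 -0.8 -0.4  0.  -1.  -0.6 -0.4 -0.1 -0.7 -0.4 -0.6 -0.1 -0.8
 -0.6 -0.6  0.  -1.  -0.5 -1.2  0.2 -0.8 -1.2 -0.9]
('top',) [ 569.7 -107.5] 18.855676077234115 0.2621003654356855 [ 0.2 -0.3 -0.  -0.  -0.2  0.1 -0.1  0.1 -0.  -0.   0.2  0.1]
('scene',) [ 573.7 -108.5] 18.74701970897685 0.5838570102569349 [-0.1  0.2  0.2  0.2  0.3  0.1  0.   0.2  0.1 -0.5 -0.6 -0.4]
tab [621.9 -90.6 100. ] [375.1 171.8] [312.2 244. ]
tabroot [621.9 -90.6  64. ] [373.  175.2] [312.6 258.3]
adapter scene [ 696.6 -265.8   21. ] 0.69
adapter top [ 688.3 -262.    21. ] 0.64
parts_tray scene [438.4 -95.   15. ] 0.75
parts_tray top [ 560.3 -319.2   15. ] 0.78
parts_tray top [ 688.8 -261.6   15. ] 0.17
screwdriver scene [467.9  86.7  10. ] 0.95
screwdriver scene [ 563.8 -113.4   10. ] 0.44
screwdriver top [485.3  83.4  10. ] 0.92
adapt pix [ 691.4 -266.2    0. ]
```

```bash
cat >> h.py <<'E'
def tool():
    s=readout.sense(); q=np.array(s["ee_rot"]); R=R_.from_quat(q[[1,2,3,0]]).as_matrix()
    return s,R,np.array(s["eef_pos"]),np.degrees(np.arctan2(R[1,0],R[0,0]))
def rows(p,psi,way):
    """from pose p,psi through list of (xyz,psi): rows in tool axes (tool down: x=psi, z down, y = z cross x)"""
    out=[]
    p=np.array(p,float)
    for w,a in way:
        w=np.array(w,float); c,s=np.cos(np.radians(psi)),np.sin(np.radians(psi))
        X=np.array([c,s,0]);Y=np.array([s,-c,0]);Z=np.array([0,0,-1.]);d=w-p
        t=-((a-psi+180)%360-180)
        r=[round(d@X/10,2),round(d@Y/10,2),round(d@Z/10,2),round(t,1)]
        out.append(r); p=p+10*(r[0]*X+r[1]*Y+r[2]*Z); psi=psi-r[3]
    for i in range(0,len(out),8): print(out[i:i+8])
    print("end",p.round(1),round(psi,1))
    return p,psi
def lin(p,psi,q,a,n):
    p=np.array(p,float);q=np.array(q,float);da=(a-psi+180)%360-180
    return [(p+(q-p)*i/n,psi+da*i/n) for i in range(1,n+1)]
AX=np.array([571.2,-107.7]);YAW=18.83
def push(th,r,gap,z):
    a=np.radians(th+YAW);er=np.array([np.cos(a),np.sin(a)]);et=np.array([-er[1],er[0]])
    return (np.r_[AX+r*er+gap*et,z],th+YAW+90)
E
python3 - <<'E'
from h import *
np.set_printoptions(precision=2,suppress=True)
s,R,p,psi=tool(); print(s["time_s"],R,p,psi)
q,a=push(0,57,38,300)
print(q,a); rows(p,psi,lin(p,psi,q,a,16))
E
```

```text
1.5 [[-0.9   0.43  0.  ]
 [ 0.43  0.9  -0.  ]
 [-0.   -0.   -1.  ]] [225.43 474.15 303.89] 154.57374914657493
[612.88 -53.34 300.  ] 108.83
[[np.float64(-3.6), np.float64(-1.94), np.float64(0.02), np.float64(2.9)], [np.float64(-3.7), np.float64(-1.75), np.float64(0.03), np.float64(2.8)], [np.float64(-3.78), np.float64(-1.57), np.float64(0.02), np.float64(2.9)], [np.float64(-3.85), np.float64(-1.38), np.float64(0.03), np.float64(2.8)], [np.float64(-3.91), np.float64(-1.19), np.float64(0.02), np.float64(2.9)], [np.float64(-3.97), np.float64(-0.98), np.float64(0.03), np.float64(2.9)], [np.float64(-4.02), np.float64(-0.79), np.float64(0.02), np.float64(2.8)], [np.float64(-4.04), np.float64(-0.59), np.float64(0.02), np.float64(2.9)]]
[[np.float64(-4.08), np.float64(-0.38), np.float64(0.03), np.float64(2.8)], [np.float64(-4.08), np.float64(-0.19), np.float64(0.02), np.float64(2.9)], [np.float64(-4.09), np.float64(0.03), np.float64(0.03), np.float64(2.8)], [np.float64(-4.09), np.float64(0.22), np.float64(0.02), np.float64(2.9)], [np.float64(-4.07), np.float64(0.43), np.float64(0.03), np.float64(2.9)], [np.float64(-4.04), np.float64(0.63), np.float64(0.02), np.float64(2.8)], [np.float64(-4.0), np.float64(0.84), np.float64(0.02), np.float64(2.9)], [np.float64(-3.96), np.float64(1.03), np.float64(0.03), np.float64(2.8)]]
end [612.9 -53.3 300. ] 108.9
```

Emit:
apply_moves(
  targets=[
    [-3.6, -1.9, 0, 2.9],
    [-3.7, -1.75, 0, 2.8],
    [-3.8, -1.55, 0, 2.9],
    [-3.85, -1.4, 0, 2.8],
    [-3.9, -1.2, 0, 2.9],
    [-4, -1, 0, 2.9],
    [-4, -0.8, 0, 2.8],
    [-4, -0.6, 0, 2.9],
  ],
  grip=0,
  force=40,
)

```text
time_s: 2.3
eef_pos: [419.6, 209.1, 304.1]
ee_rot: [0.0, 0.41, 0.912, 0.0]
force: [0.8, 0.4, -0.4]
grip_width: 0.001
```

Emit:
apply_moves(
  targets=[
    [-4.1, -0.4, 0, 2.8],
    [-4.1, -0.2, 0, 2.9],
    [-4.1, 0, 0, 2.8],
    [-4.1, 0.2, 0, 2.9],
    [-4.05, 0.45, 0, 2.9],
    [-4, 0.65, 0, 2.8],
    [-4, 0.85, 0, 2.9],
    [-4, 1, 0, 2.8],
  ],
)

```text
time_s: 3.1
eef_pos: [613.2, -55.3, 303.9]
ee_rot: [0.0, 0.582, 0.813, 0.0]
force: [0.5, 0.6, 0.7]
grip_width: -0.002
```

```bash
python3 - <<'E'
from h import *
np.set_printoptions(precision=2,suppress=True)
s,R,p,psi=tool(); print(s["time_s"],p,psi,s["force"],s["grip_width"],s["joints"])
for n in("scene","top"):
    c=capture(n); save(c,n+"1"); print(n,proj(c,p),proj(c,p+[0,0,-73]),proj(c,p+[0,0,-86]))
q,a=push(0,57,38,157)
print(q,a); rows(p,psi,lin(p,psi,q,a,5))
E
```

```text
3.1 [613.18 -55.32 303.86] 108.75040908426978 [0.49 0.57 0.75] -0.0019942594138981536 [-0.28  0.52  1.2   0.    1.43 -0.61]
scene [315.94 133.36] [316.59 172.45] [316.7  178.88]
top [368.43 150.02] [363.82 161.27] [363.1  163.01]
[612.88 -53.34 157.  ] 108.83
[[np.float64(0.04), np.float64(0.01), np.float64(2.94), np.float64(-0.0)], [np.float64(0.04), np.float64(0.0), np.float64(2.93), np.float64(-0.0)], [np.float64(0.04), np.float64(0.01), np.float64(2.94), np.float64(-0.0)], [np.float64(0.04), np.float64(0.01), np.float64(2.94), np.float64(-0.1)], [np.float64(0.04), np.float64(0.01), np.float64(2.94), np.float64(0.0)]]
end [612.9 -53.3 157. ] 108.9
```

View pics/scene1.png

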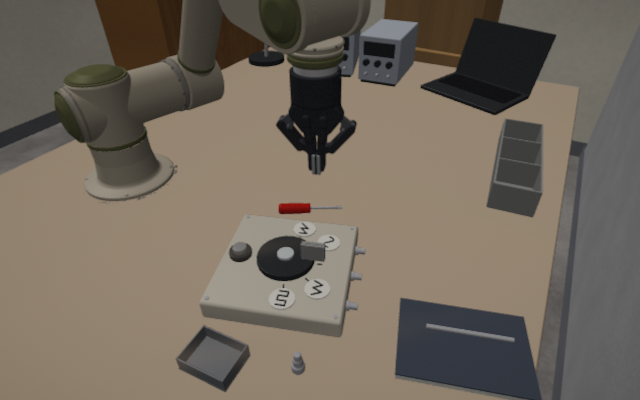

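Picture: the shut fingertips (about [316,172]) hover beside the fin's left side at [312,245], which agrees with the 73 mm tip. Now I descend.

Emit:
apply_moves(
  targets=[
    [0.05, 0, 3.8, 0],
    [0.05, 0, 3.8, 0],
    [0.05, 0, 3.8, 0],
    [0.05, 0, 2.5, 0],
    [0, 0, 1.2, 0],
    [0, 0, 0, 0],
  ],
)

```text
time_s: 3.8
eef_pos: [611.3, -51.6, 151.9]
ee_rot: [-0.001, 0.581, 0.814, -0.0]
force: [-0.2, 0.8, 0.7]
grip_width: 0.002
```

```bash
python3 - <<'E'
from h import *
np.set_printoptions(precision=2,suppress=True)
s,R,p,psi=tool(); print(s["time_s"],p,psi,s["force"])
for n in("scene","top"):
    c=capture(n); save(c,n+"2")
    i=c["img"][150:300,230:400] if n=="scene" else c["img"][110:260,290:460]
    cv2.imwrite(f"pics/{n}2z.png",cv2.resize(i[:,:,::-1],None,fx=4,fy=4,interpolation=cv2.INTER_CUBIC))
way=[push(0,57,38-g,p[2]) for g in (7,14,21)]+[push(-t,57,17,p[2]) for t in range(3,76,3)]
rows(p,psi,way)
E
```

```text
3.8 [611.32 -51.58 151.92] 108.89616455727221 [-0.18  0.77  0.66]
[[np.float64(-0.92), np.float64(0.09), np.float64(0.0), np.float64(0.1)], [np.float64(-0.7), np.float64(0.0), np.float64(0.0), np.float64(-0.0)], [np.float64(-0.7), np.float64(0.0), np.float64(0.0), np.float64(-0.0)], [np.float64(-0.3), np.float64(0.08), np.float64(0.0), np.float64(3.0)], [np.float64(-0.3), np.float64(0.08), np.float64(0.0), np.float64(3.0)], [np.float64(-0.3), np.float64(0.09), np.float64(0.0), np.float64(3.0)], [np.float64(-0.3), np.float64(0.08), np.float64(0.0), np.float64(3.0)], [np.float64(-0.3), np.float64(0.08), np.float64(0.0), np.float64(3.0)]]
[[np.float64(-0.3), np.float64(0.08), np.float64(0.0), np.float64(3.0)], [np.float64(-0.3), np.float64(0.08), np.float64(0.0), np.float64(3.0)], [np.float64(-0.3), np.float64(0.08), np.float64(0.0), np.float64(3.0)], [np.float64(-0.3), np.float64(0.08), np.float64(0.0), np.float64(3.0)], [np.float64(-0.3), np.float64(0.08), np.float64(0.0), np.float64(3.0)], [np.float64(-0.3), np.float64(0.09), np.float64(0.0), np.float64(3.0)], [np.float64(-0.3), np.f
[... 319 characters left out ...]
, np.float64(3.0)], [np.float64(-0.3), np.float64(0.08), np.float64(0.0), np.float64(3.0)], [np.float64(-0.3), np.float64(0.09), np.float64(0.0), np.float64(3.0)], [np.float64(-0.3), np.float64(0.08), np.float64(0.0), np.float64(3.0)], [np.float64(-0.3), np.float64(0.08), np.float64(0.0), np.float64(3.0)], [np.float64(-0.3), np.float64(0.08), np.float64(0.0), np.float64(3.0)]]
[[np.float64(-0.3), np.float64(0.08), np.float64(0.0), np.float64(3.0)], [np.float64(-0.3), np.float64(0.08), np.float64(0.0), np.float64(3.0)], [np.float64(-0.3), np.float64(0.08), np.float64(0.0), np.float64(3.0)], [np.float64(-0.3), np.float64(0.08), np.float64(0.0), np.float64(3.0)]]
end [ 617.  -145.5  151.9] 33.8
```

View pics/scene2z.png

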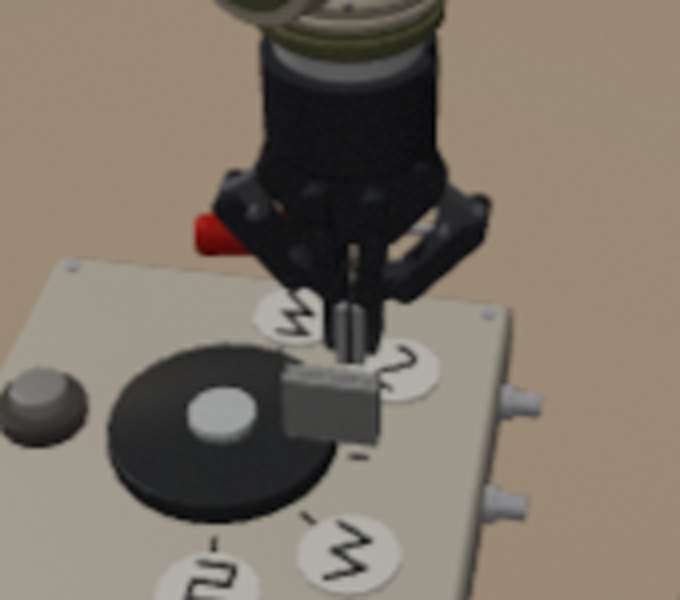

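View pics/top2z.png

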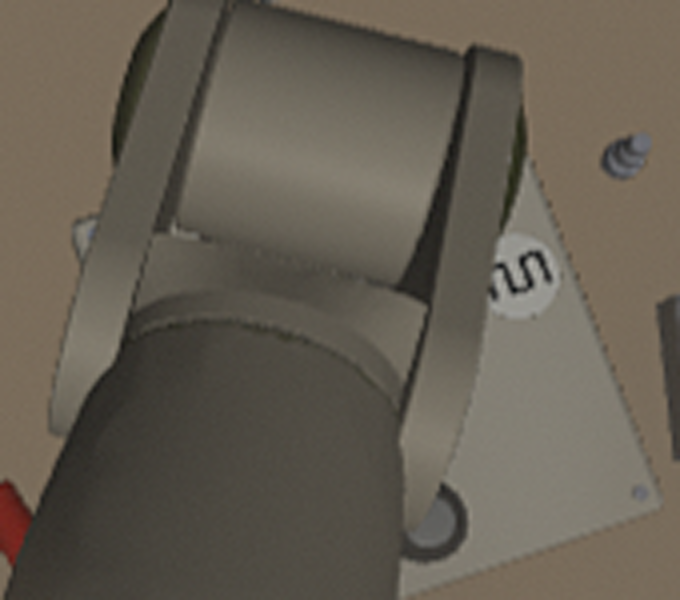

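The fingertips (zoom [350,350]) are level with the upper fin on its counter-clockwise side, with a clear gap. I start pushing.

Emit:
apply_moves(
  targets=[
    [-0.9, 0.1, 0, 0],
    [-0.7, 0, 0, 0],
    [-0.7, 0, 0, 0],
    [-0.3, 0.08, 0, 3],
    [-0.3, 0.08, 0, 3],
    [-0.3, 0.08, 0, 3],
  ],
)

```text
time_s: 4.5
eef_pos: [625.1, -81.1, 153.5]
ee_rot: [-0.0, 0.644, 0.765, 0.001]
force: [-0.9, 3.3, 2.4]
grip_width: -0.002
```

Emit:
apply_moves(
  targets=[
    [-0.3, 0.08, 0, 3],
    [-0.3, 0.08, 0, 3],
    [-0.3, 0.08, 0, 3],
    [-0.3, 0.08, 0, 3],
    [-0.3, 0.08, 0, 3],
    [-0.3, 0.08, 0, 3],
  ],
)

```text
time_s: 5.1
eef_pos: [630.6, -99.7, 153.2]
ee_rot: [0.0, 0.756, 0.654, 0.0]
force: [0.2, 0.9, 0.7]
grip_width: -0.0
```

```bash
python3 - <<'E'
from h import *
np.set_printoptions(precision=2,suppress=True)
s,R,p,psi=tool(); print(s["time_s"],p,psi,s["force"],push(-27,57,17,152))
c=capture("scene"); save(c,"scene3")
i=c["img"][150:330,210:400]
cv2.imwrite(f"pics/scene3z.png",cv2.resize(i[:,:,::-1],None,fx=3.3,fy=3.3,interpolation=cv2.INTER_CUBIC))
rows(p,psi,[push(-t,57,17,p[2]) for t in range(30,76,3)])
E
```

```text
5.1 [630.59 -99.67 153.22] 81.72996897770292 [0.22 0.91 0.71] (array([630.04, -98.97, 152.  ]), 81.83)
[[np.float64(-0.24), np.float64(0.02), np.float64(0.0), np.float64(2.9)], [np.float64(-0.3), np.float64(0.08), np.float64(0.0), np.float64(3.0)], [np.float64(-0.3), np.float64(0.08), np.float64(0.0), np.float64(3.0)], [np.float64(-0.3), np.float64(0.08), np.float64(0.0), np.float64(3.0)], [np.float64(-0.3), np.float64(0.08), np.float64(0.0), np.float64(3.0)], [np.float64(-0.3), np.float64(0.08), np.float64(0.0), np.float64(3.0)], [np.float64(-0.3), np.float64(0.08), np.float64(0.0), np.float64(3.0)], [np.float64(-0.3), np.float64(0.09), np.float64(0.0), np.float64(3.0)]]
[[np.float64(-0.3), np.float64(0.08), np.float64(0.0), np.float64(3.0)], [np.float64(-0.31), np.float64(0.08), np.float64(0.0), np.float64(3.0)], [np.float64(-0.3), np.float64(0.08), np.float64(0.0), np.float64(3.0)], [np.float64(-0.3), np.float64(0.08), np.float64(0.0), np.float64(3.0)], [np.float64(-0.3), np.float64(0.08), np.float64(0.0), np.float64(3.0)], [np.float64(-0.3), np.float64(0.08), np.float64(0.0), np.float64(3.0)], [np.float64(-0.3), np.float64(0.08), np.float64(0.0), np.float64(3.0)], [np.float64(-0.3), np.float64(0.08), np.float64(0.0), np.float64(3.0)]]
end [ 617.  -145.6  153.2] 33.8
```

View pics/scene3z.png

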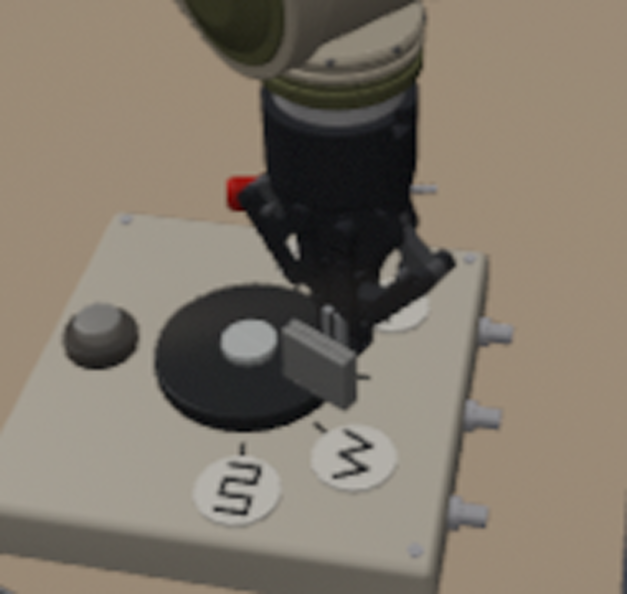

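The fin now points towards the triangle plate, so it snapped to the −40° detent with its side just ahead of the fingers. Continue.

Emit:
apply_moves(
  targets=[
    [-0.25, 0, 0, 3],
    [-0.3, 0.08, 0, 3],
    [-0.3, 0.08, 0, 3],
    [-0.3, 0.08, 0, 3],
    [-0.3, 0.08, 0, 3],
    [-0.3, 0.08, 0, 3],
  ],
)

```text
time_s: 5.75
eef_pos: [630.3, -115.1, 153.2]
ee_rot: [-0.001, 0.849, 0.528, 0.002]
force: [6.7, 11.9, 1.0]
grip_width: 0.002
```

Emit:
apply_moves(
  targets=[
    [-0.3, 0.08, 0, 3],
    [-0.3, 0.08, 0, 3],
    [-0.3, 0.08, 0, 3],
    [-0.3, 0.08, 0, 3],
    [-0.3, 0.08, 0, 3],
    [-0.3, 0.08, 0, 3],
  ],
)

```text
time_s: 6.35
eef_pos: [623.6, -134.8, 153.1]
ee_rot: [-0.0, 0.921, 0.389, 0.0]
force: [0.3, 2.0, 0.6]
grip_width: 0.001
```

```bash
python3 - <<'E'
from h import *
np.set_printoptions(precision=2,suppress=True)
s,R,p,psi=tool(); print(s["time_s"],p,psi,s["force"],push(-63,57,17,152))
c=capture("scene"); save(c,"scene4")
i=c["img"][150:330,210:400]
cv2.imwrite(f"pics/scene4z.png",cv2.resize(i[:,:,::-1],None,fx=3.3,fy=3.3,interpolation=cv2.INTER_CUBIC))
rows(p,psi,[push(-t,57,17,p[2]) for t in range(66,76,3)])
E
```

```text
6.35 [ 623.61 -134.84  153.11] 45.79730337637375 [0.3  1.95 0.65] (array([ 623.93, -135.22,  152.  ]), 45.83)
[[np.float64(-0.31), np.float64(0.13), np.float64(0.0), np.float64(3.0)], [np.float64(-0.3), np.float64(0.08), np.float64(0.0), np.float64(3.0)], [np.float64(-0.3), np.float64(0.08), np.float64(0.0), np.float64(3.0)], [np.float64(-0.3), np.float64(0.08), np.float64(0.0), np.float64(3.0)]]
end [ 617.  -145.6  153.1] 33.8
```

View pics/scene4z.png

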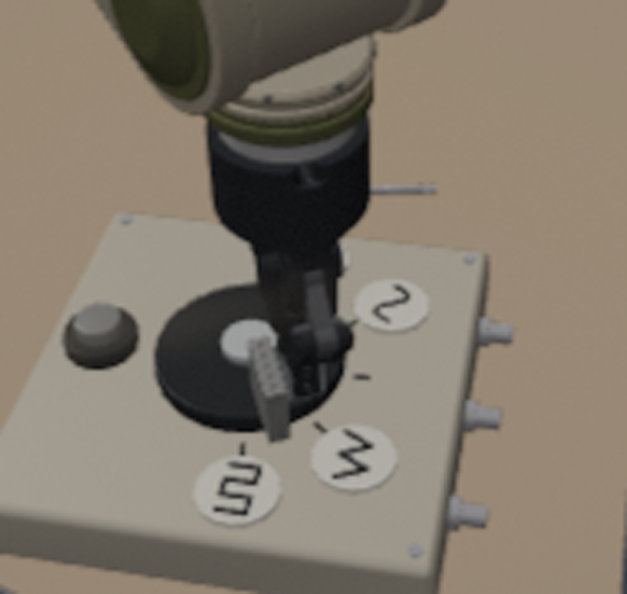

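```bash
cat >> h.py <<'E'
def overlay(c,n,th,box,s):
    x0,y0,x1,y1=box; i=cv2.resize(c["img"][y0:y1,x0:x1,::-1],None,fx=s,fy=s,interpolation=cv2.INTER_CUBIC)
    ax=np.array([573.7,-108.5]) if n[:5]=="scene" else np.array([569.7,-107.5])
    for t,col in th:
        a=np.radians(t+YAW);er=np.array([np.cos(a),np.sin(a)]);et=np.array([-er[1],er[0]])
        q=[proj(c,np.r_[ax+r*er+w*et,100]) for r,w in((31,6),(75,6),(75,-6),(31,-6))]
        cv2.polylines(i,[np.int32([(u-np.array([x0,y0])+.5)*s for u in q])],True,col,1)
    cv2.imwrite(f"pics/{n}.png",i)
E
python3 - <<'E'
from h import *
c=capture("scene"); overlay(c,"scene5",[(-80,(0,0,255)),(-66,(0,255,0))],(240,220,340,320),6)
E
```

```text
(no output)
```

View pics/scene5.png

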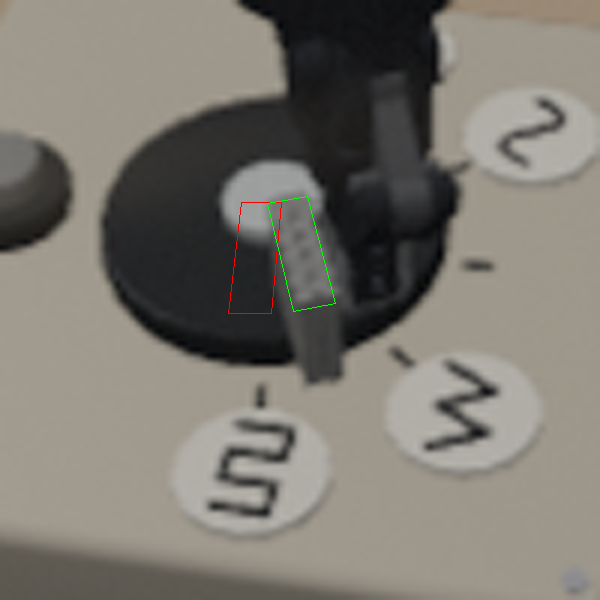

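The fin's top edge matches the −66° overlay, not yet clicked in; keep pushing.

Emit:
apply_moves(
  targets=[
    [-0.3, 0.1, 0, 3],
    [-0.3, 0.08, 0, 3],
    [-0.3, 0.08, 0, 3],
    [0, 0, 0, 0],
  ],
)

```text
time_s: 6.85
eef_pos: [618.7, -143.1, 153.0]
ee_rot: [0.0, 0.949, 0.317, 0.0]
force: [0.2, -1.0, -0.7]
grip_width: 0.002
```

```bash
python3 - <<'E'
from h import *
s,R,p,psi=tool(); print(s["time_s"],p,psi,s["force"],push(-72,57,17,152))
c=capture("scene"); overlay(c,"scene6",[(-80,(0,0,255)),(-72,(0,255,0))],(240,220,340,320),6)
E
```

```text
6.85 [ 618.69168915 -143.06695706  153.02528296] 36.92527686298936 [ 0.20740591 -0.96968185 -0.7281252 ] (array([ 618.97533779, -143.13327672,  152.        ]), 36.83)
```

View pics/scene6.png

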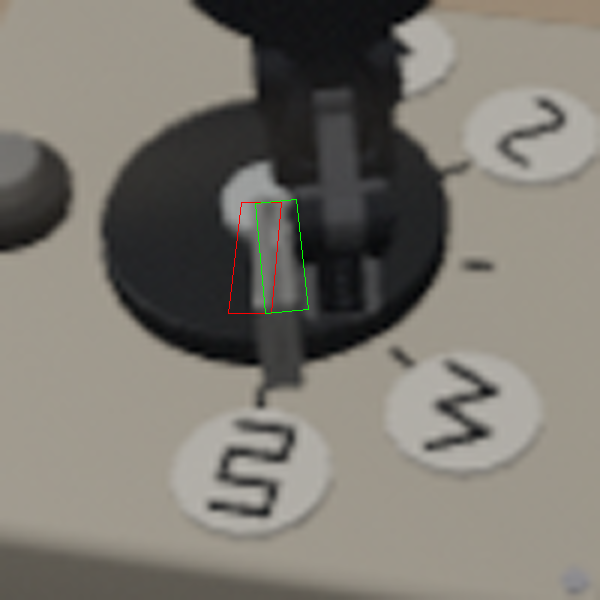

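The fin is now at about −75°, close to the detent. A little more (3°), then back off sideways and look.

Emit:
apply_moves(
  targets=[
    [-0.3, 0.08, 0, 3],
    [-0.1, 0.03, 0, 1],
    [0, 0, 0, 0],
    [0.7, 0, 0, 0],
    [1.5, 0, 0, 0],
    [1, 0, 0, 0],
    [0, 0, -4, 0],
    [0, 0, -4, 0],
  ],
)

```text
time_s: 7.7
eef_pos: [643.2, -127.8, 232.9]
ee_rot: [-0.001, 0.959, 0.284, -0.001]
force: [0.3, -0.2, 0.7]
grip_width: -0.001
```

```bash
python3 - <<'E'
from h import *
s,R,p,psi=tool(); print(s["time_s"],p,psi,s["force"])
c=capture("scene"); overlay(c,"scene7",[(-80,(0,0,255)),(-76,(0,255,0))],(240,220,340,320),6)
c=capture("top"); overlay(c,"top7",[(-80,(0,0,255))],(320,130,440,260),4.6)
E
```

```text
7.7 [ 643.15211051 -127.76658503  232.90903004] 32.96478521341644 [ 0.30365469 -0.20350401  0.67110057]
```

View pics/scene7.png

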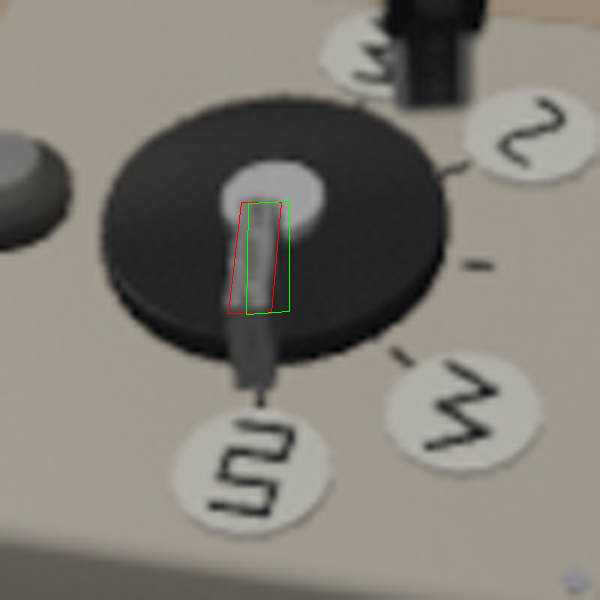

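View pics/top7.png

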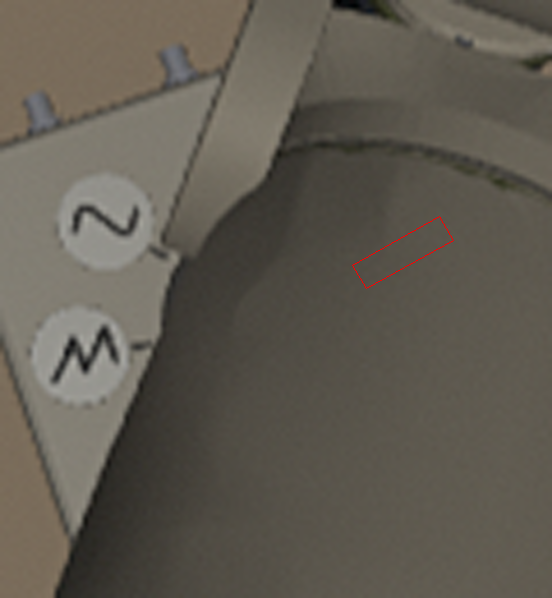

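Dial is clicked in: the fin coincides with the red −80° outline and points at the square-wave plate. Next the button.

```bash
python3 - <<'E'
from h import *
s,R,p,psi=tool()
a=np.radians(YAW); b=AX-90*np.array([np.cos(a),np.sin(a)]); print(b)
p,psi=rows(p,psi,lin(p,psi,[*b,p[2]],psi,5))
E
```

```text
[ 486.01676468 -136.74851839]
[[np.float64(-2.75), np.float64(-1.59), np.float64(0.0), np.float64(-0.0)], [np.float64(-2.76), np.float64(-1.59), np.float64(0.0), np.float64(-0.0)], [np.float64(-2.75), np.float64(-1.59), np.float64(0.0), np.float64(-0.0)], [np.float64(-2.76), np.float64(-1.59), np.float64(0.0), np.float64(-0.0)], [np.float64(-2.75), np.float64(-1.59), np.float64(0.0), np.float64(-0.0)]]
end [ 486.  -136.7  239. ] 33.0
```

Emit:
apply_moves(
  targets=[
    [-2.75, -1.6, 0, 0],
    [-2.75, -1.6, 0, 0],
    [-2.75, -1.6, 0, 0],
    [-2.75, -1.6, 0, 0],
    [-2.75, -1.6, 0, 0],
    [0, 0, 0, 0],
    [0, 0, 0, 0],
  ],
)

```text
time_s: 8.5
eef_pos: [484.4, -136.0, 233.1]
ee_rot: [0.0, 0.959, 0.283, 0.0]
force: [-0.1, -0.4, 1.0]
grip_width: 0.001
```

Emit:
apply_moves(
  targets=[
    [0, 0, 3, 0],
    [0, 0, 3, 0],
    [0, 0, 1.2, 0],
    [0, 0, 0, 0],
    [0, 0, 0, 0],
  ],
)

```text
time_s: 9.0
eef_pos: [484.9, -136.1, 161.7]
ee_rot: [0.0, 0.959, 0.283, 0.0]
force: [-0.0, 0.4, -0.4]
grip_width: 0.003
```

```bash
python3 - <<'E'
from h import *
s,R,p,psi=tool(); print(s["time_s"],p,psi,s["force"])
c=capture("scene"); overlay(c,"scene8",[(-80,(0,0,255))],(190,170,330,300),5)
print(proj(c,[486,-136.7,72]))
c=capture("top");save(c,"top8")
rows(p,psi,[([486,-136.7,p[2]],psi)])
E
```

```text
9.0 [ 484.91081763 -136.14035957  161.73525716] 32.89446287771389 [-0.02751785  0.44008858 -0.42181648]
[238.37541397 246.05505456]
[[np.float64(0.06), np.float64(0.11), np.float64(0.0), np.float64(-0.0)]]
end [ 486.  -136.7  161.7] 32.9
```

View pics/scene8.png

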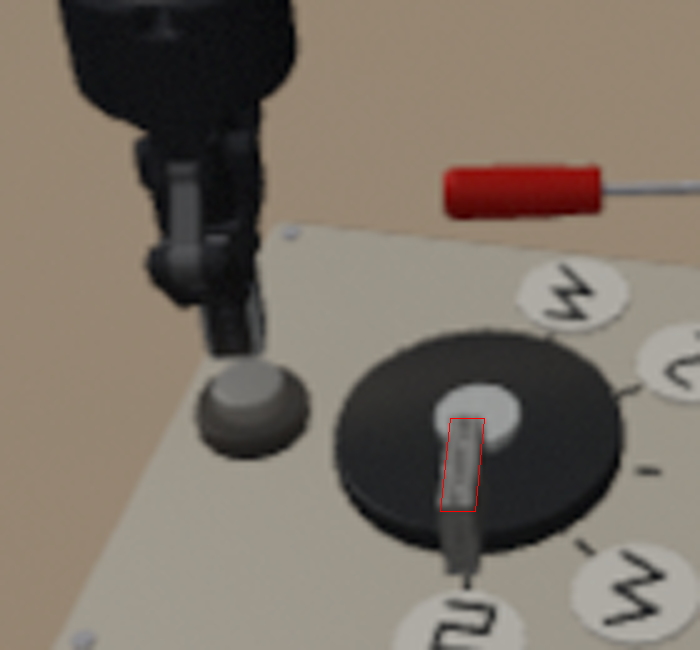

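Emit:
apply_moves(
  targets=[
    [0.1, 0.2, 0.4, 0],
    [0, 0, 0.5, 0],
    [0, 0, 0.5, 0],
    [0, 0, 0.1, 0],
    [0, 0, 0, 0],
  ],
)

```text
time_s: 9.6
eef_pos: [485.9, -137.1, 145.7]
ee_rot: [-0.0, 0.959, 0.283, -0.0]
force: [-0.2, 0.2, 0.7]
grip_width: -0.002
```

Emit:
apply_moves(
  targets=[
    [0, 0, 0.1, 0],
    [0, 0, 0.1, 0],
    [0, 0, 0.1, 0],
    [0, 0, 0, 0],
  ],
)

```text
time_s: 10.0
eef_pos: [486.1, -137.2, 143.0]
ee_rot: [0.0, 0.959, 0.283, 0.0]
force: [0.5, -0.4, 2.4]
grip_width: 0.005
```

Emit:
apply_moves(
  targets=[
    [0, 0, 0.1, 0],
    [0, 0, 0.1, 0],
    [0, 0, 0, 0],
  ],
)

```text
time_s: 10.3
eef_pos: [486.1, -137.1, 140.9]
ee_rot: [0.0, 0.959, 0.283, 0.0]
force: [-0.0, -0.3, 4.0]
grip_width: -0.0
```

Emit:
apply_moves(
  targets=[
    [0, 0, 0.1, 0],
    [0, 0, 0.1, 0],
    [0, 0, 0, 0],
  ],
)

```text
time_s: 10.6
eef_pos: [486.1, -137.2, 138.9]
ee_rot: [0.0, 0.959, 0.283, 0.0]
force: [-0.1, 0.6, 4.7]
grip_width: -0.002
```

Emit:
apply_moves(
  targets=[
    [0, 0, 0.05, 0],
    [0, 0, 0, 0],
  ],
)

```text
time_s: 10.8
eef_pos: [486.1, -137.2, 138.6]
ee_rot: [0.0, 0.959, 0.283, 0.0]
force: [-0.5, 0.5, 6.7]
grip_width: 0.001
```

Emit:
apply_moves(
  targets=[
    [0, 0, 0.05, 0],
    [0, 0, 0, 0],
  ],
)

```text
time_s: 11.0
eef_pos: [486.1, -137.2, 138.5]
ee_rot: [0.0, 0.959, 0.283, 0.0]
force: [-2.7, 0.9, 10.3]
grip_width: -0.003
```

Force climbs while height stays: the button is at its stop. I release upwards and then clear the view.

Emit:
apply_moves(
  targets=[
    [0, 0, 0.05, 0],
    [0, 0, 0, 0],
    [0, 0, -0.5, 0],
    [0, 0, -1, 0],
    [0, 0, -3, 0],
    [0, 0, -4, 0],
    [0, 0, -4, 0],
    [0, 0, 0, 0],
  ],
)

```text
time_s: 11.8
eef_pos: [487.1, -137.6, 267.3]
ee_rot: [0.003, 0.959, 0.283, 0.003]
force: [-0.3, -1.0, -0.7]
grip_width: -0.001
```

Emit:
apply_moves(
  targets=[
    [-4, 0, 0, 0],
    [-4, 0, 0, 0],
    [-4, 0, 0, 0],
    [-4, 0, 0, 0],
    [0, 0, 0, 0],
  ],
)

```text
time_s: 12.3
eef_pos: [348.9, -225.3, 261.8]
ee_rot: [-0.001, 0.96, 0.281, -0.001]
force: [1.0, -0.6, 0.1]
grip_width: -0.003
```

```bash
python3 - <<'E'
from h import *
s,R,p,psi=tool(); print(s["time_s"],p,psi,s["force"])
c=capture("scene"); overlay(c,"scene9",[(-80,(0,0,255))],(180,180,380,400),2.7)
c=capture("top"); overlay(c,"top9",[(-80,(0,0,255))],(260,120,500,280),3.3333)
for n in("adapter","parts_tray","screwdriver"):
  for cm in("scene","top"):
    print(n,cm,[(np.round(np.array(x["location"])*[640,400]),round(x["score"],2)) for x in nets.boxes_of(cm,n)[:1]])
E
```

```text
12.3 [ 348.91662144 -225.32436019  261.81811528] 32.62463545721046 [ 1.02175136 -0.57931296  0.07858121]
adapter scene [(array([298., 364.]), 0.56)]
adapter top [(array([473., 206.]), 0.74)]
parts_tray scene [(array([212., 356.]), 0.68)]
parts_tray top [(array([475., 205.]), 0.62)]
screwdriver scene [(array([297., 206.]), 0.88)]
screwdriver top [(array([293., 245.]), 0.82)]
```

View pics/scene9.png

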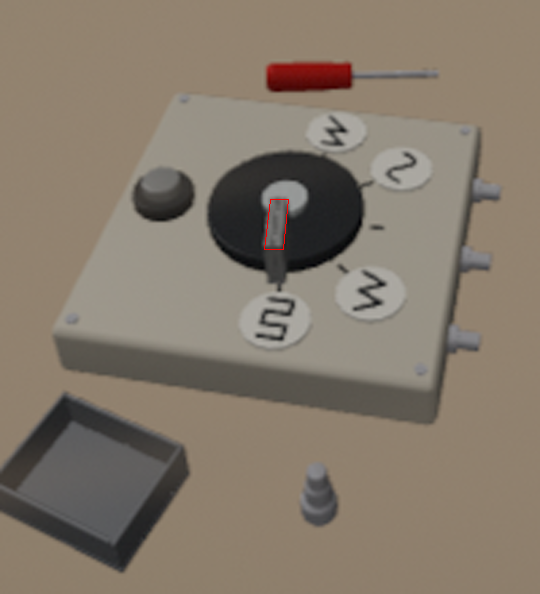

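View pics/top9.png

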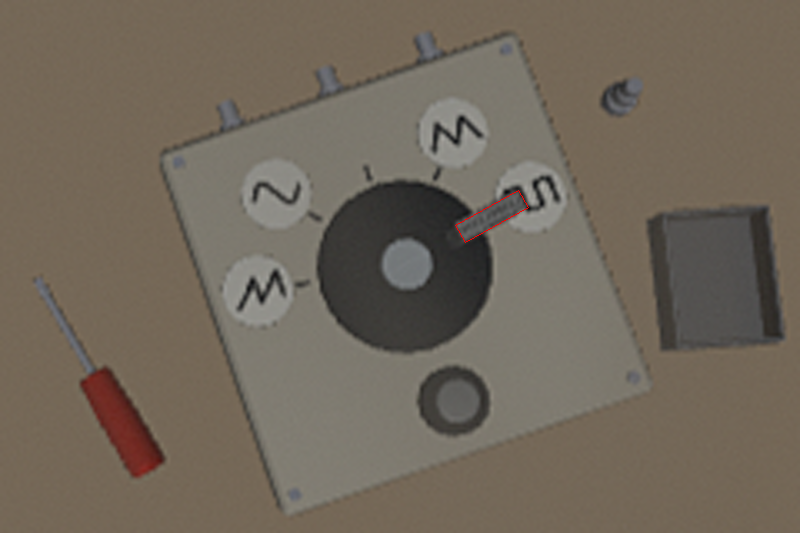

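Both views show the fin on the −80° outline at the square wave, the button up, and the screwdriver, adapter and tray where they were.

```bash
python3 -c "
from h import *
print(ctrl.finish_job())"
```

```text
the job is handed in; nothing more can be done
None
```

The dial is clicked in at the square-wave plate and the button was pressed afterwards. The job is handed in, at about 12.4 s on the robot's clock.

- **Dial:** I pushed the tab clockwise from its counter-clockwise side with the shut fingers, over the −40° detent and into the one at −80°. After I backed off, and again at the end, the tab matched the −80° outline in the scene view. The top view confirmed it at the end.
- **Button:** I then pressed it straight down until it stopped. The force rose from about 5 N to 10 N while the height held still near 138.5 mm, against 139 mm expected. I then pressed a further 0.5 mm of command, lifted off and moved clear; the last pictures show the button up.
- **Bystanders:** The screwdriver, adapter and tray look unmoved in both views. In the last top view the network placed the adapter on the tray, which is a mislabel; the picture shows the adapter where it was at the start.
- **Disagreement:** The two cameras placed the box about 4 mm apart, within their 2 mm calibration each, so I used a position in between.

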